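Find the clear bore of the filling block and seat the new stopper

TASK

Two of the three bores of the dark grey filling block still have an old seal ring stuck out of sight at the bottom. Take the blue stopper from its white stand, use it to feel the bores gently for the one that is clear, press it fully home there with its flange flush on the block (pushing the bore's white collar down), and let go. Never push on the block harder than about 20 N, and leave the filled mould just beyond the block and the yellow worn stopper where they are.

Things in the scene. Friction and masses are not known exactly. Their poses are not given: they have to be found in the camera images.
- block: Fixed dark grey metal filling block, 75 mm (its x) by 210 mm (its y) by 60 mm high; origin at the centre of its underside, z up. Three upright round bores stand in a row along its y axis, 65 mm apart, the middle one at its centre. Each is 30 mm in diameter and 50 mm deep, with a 3 mm chamfer at the mouth. Exactly one is clear, and which one changes every time.
- bore_1 (a point): Centre of the mouth of the bore at the block's +y end, level with the block's top (60 mm above the table); z up. Each mouth is ringed by a white collar, 38 mm inside and 47 mm outside diameter, that stands 6 mm proud of the block's top; a steady push of about 8 N (friction, no spring) slides it down flush, and it stays down.
- bore_2 (a point): The same for the middle bore. In the two bores that are not clear, a dark grey metal ring (28 mm outside, 19 mm inside, 13 mm high in one and 18 mm in the other) lies on the bottom against the wall, hard to see. It stops the stopper dead, with the flange 8 or 13 mm above the block's top, so 2 or 7 mm above the collar.
- bore_3 (a point): The same for the bore at the block's -y end. In the clear bore the flange meets the collar 6 mm above home; pushed on with more than 8 N it takes the collar down with it until the flange lies flush on the block's top. The block stands on rubber feet that give straight down about 1 mm for each 8 N of push and spring back.
- stopper_head (a point): New blue plastic stopper, about 160 g, 95 mm tall, upright in its stand; z up. This point is the centre of its grip head, a cylinder 26 mm in diameter, 44 mm tall (22 mm above and below). Below the head: a flange 46 mm in diameter, 6 mm thick; then a shank 28 mm in diameter, 45 mm long, its foot narrowing to 24 mm over the last 5 mm. The foot's end is 73 mm below this point.
- stopper_flange (a point): Centre of the underside of the blue stopper's flange, 28 mm below the head's centre and 45 mm above the foot's end. When the stopper is fully home this point coincides with the centre of the bore's mouth.
- stand_top (a point): Centre of the top of the fixed white stand, a 70 x 70 x 25 mm block with a hole 31 mm in diameter and 20 mm deep, in which the blue stopper stands loosely.
- worn_stopper_head (a point): Bystander: centre of the grip head of a worn yellow stopper of the same shape, standing in a shallow steel tray (160 x 200 x 30 mm). To be left alone.
- mould_a_mid (a point): Bystander: centre of a clear mould with a chocolate slab, 135 x 275 x 24 mm, lying just beyond the block. To be left alone.
Not all that is in view belongs to the job. There is more than one size of the part that bears stopper_head; the job needs the smaller.

How it is judged:
By the outcome, as a careful person would: the job done as asked, in the order asked, and still so for the second after the job is handed in, with the robot touching nothing.
It also fails if it takes over 51 s, if anything falls off the work surface, if the arm or the gripper's body presses on something with over 40 N, if the wrist force passes 120 N, or if a joint passes its speed limit or range.

ROBOT

A 7-joint arm with a two-finger parallel gripper is mounted at the origin on the work surface. World frame = base frame: x ahead of the robot, y to its left, z up, the work surface at z = 0. Lengths are in m, angles in rad, forces in N, time in s.
With the tool pointing down it reaches from about 0.4 to 0.875 m from the base axis. Payload 19.3 kg.
Tool frame: the origin (TCP) lies between the finger pads; the fingertips stand bot.tcp_to_tips ahead of it and the grasp point (between the pads) is the TCP (bot.tcp_to_tips is the distance from the TCP to the fingertips, in m); z points along the fingers, y is the line along which they close (so a half turn about z gives the same grasp; the last joint's range is limited). The gripper opens to 85 mm and grips with 20 to 120 N. Pads are 22 mm wide; open, the fingers measure 114 mm over their backs; the gripper's body (76 mm by 85 mm) begins 54 mm behind the grasp point. The pads swing forward as they close: fully open they stand 13 mm farther back than shut.
Start: joints at [1.262, 0.521, -0.036, 1.599, 0.021, 1.021, -0.113], TCP at [0.148, -0.607, 0.25] pointing down, gripper open.
Joint ranges: [-2.91, 2.91], [-0.3, 2.13], [-1.5, 1.42], [0.17, 2.43], [-1.26, 4.41], [0.16, 1.93], [-2.52, 2.52]. Speed limits (rad/s): [1.89, 1.89, 2.39, 2.39, 3.01, 3.01, 3.01].

INTERFACE

Orientations are given as [roll, pitch, yaw] about the fixed x, y, z axes, in that order (R = Rz(yaw) Ry(pitch) Rx(roll)).
In Python, from workcell import telemetry, grab_frame, bot gives the robot as it stands. The module is installed in compiled form; this text tells all that it offers.
- The arm moves only by the shell command python3 -m crank 'ROWS' [FORCE]. ROWS is text: rows parted by semicolons, each of 7 numbers parted by spaces: the finger opening in m, from 0 to 0.0854, then the shift along the tool's x, y, z in m, then the turn, a rotation vector about the tool's x, y, z in degrees. A call has exactly 8 rows; each row shifts and turns the commanded pose from where the row before left it, along the tool's axes as they then stand; what a row does not reach is not made up. A row lasts 1/12 s, in which the tool goes at most 41.7 mm and 7.16 degrees, less where a joint would pass 70% of its speed; a pose out of reach is approached as far as the arm can. A call with a gripper value outside its range is refused whole. The fingers move at their own pace and stop on an object; FORCE is the grip in N (left out, the last holds). Time passes only in rows, so rows that do not move let the fingers close, or fill a call up. It gives the time, the measured TCP pose, the force, the opening and the grip force at its end, in the units of the state.
- telemetry.observe(): the state, without advancing time (a new reading comes with each control period).
- grab_frame(name): name is "scene" or "top" or "wrist"; returns a dict with "pixels" (400x640x3 uint8, red, green, blue), "depth" (400x640 float32, m along the optical axis (not along the pixel's ray), 0 where there is no reading), "vertical_fov" (degrees; the focal length in pixels is half the picture's height over the tangent of half this angle, whatever the lens; pixels are square), "cx", "cy" (the principal point, pixels), "distortion" ([k1, k2, p1, p2, k3] as OpenCV has them; the pictures are not rectified), "R" (3x3) and "t" (3): a world point X has camera coordinates R X + t; the wrist camera has in their place "hand_eye" (4x4, takes a point from camera to tool coordinates, whose origin is the TCP and whose axes are the flange's). Camera axes: x right, y down, z forward; pixel columns grow to the right and rows downward; lengths in m; the calibration is good to about 2 mm. A picture is of the moment at which its call begins: read the wrist's pose just before it.
- bot.job_done(): hands the job in; it is judged then, once.
The state is a dict: "clock": time; "qpos": joint angles; "qd": joint speeds; "joint_efforts": joint torques, N m; "position": TCP position; "tool_rot": TCP orientation; "force": force on the tool from outside, world axes, zero at the start; "moment": the same for the moment, N m; "grip_width": finger opening in m; "finger_force": force on a finger pad.
Only numpy, scipy, OpenCV 4.12 (cv2) and the standard library are available. Lean on these libraries where they do the work, as an engineer would, in place of code of your own. Each camera call takes 0.05 s, during which the arm holds its last target. There are 200 camera calls.

## Working session

There is one attempt and no reset: what is moved stays moved. The work goes in short steps, Python scripts to look and compute and a shell command to move; the robot and the scene stay as the last step left them, time stands still between calls to the robot, and variables do not carry over. Pictures are saved under pics/ and viewed, at most 10 in all, crops included, and the job is handed in when it is done.

```bash
mkdir -p pics; cat > h.py <<'E'
import numpy as np, cv2
from workcell import telemetry, grab_frame, bot
def K(f):
    h=f["pixels"].shape[0]; fl=h/2/np.tan(np.radians(f["vertical_fov"])/2)
    return np.array([[fl,0,f["cx"]],[0,fl,f["cy"]],[0,0,1.]])
def ray(f,u,v):
    return cv2.undistortPoints(np.array([[[u,v]]],float),K(f),np.array(f["distortion"],float))[0,0]
def pose(f,s=None):  # camera->world R,t
    if "R" in f: R=np.array(f["R"]); return R.T,-R.T@np.array(f["t"])
    from scipy.spatial.transform import Rotation as Ro
    T=np.eye(4); T[:3,:3]=Ro.from_euler("xyz",s["tool_rot"]).as_matrix(); T[:3,3]=s["position"]
    T=T@np.array(f["hand_eye"]); return T[:3,:3],T[:3,3]
def at_z(f,u,v,z,s=None):
    R,t=pose(f,s); d=R@np.append(ray(f,u,v),1); return t+d*(z-t[2])/d[2]
def at_d(f,u,v,s=None):
    R,t=pose(f,s); d=f["depth"][int(round(v)),int(round(u))]; return R@(np.append(ray(f,u,v),1)*d)+t
def save(f,name,crop=None,k=1):
    im=f["pixels"][:,:,::-1]
    if crop: a,b,c,d=crop; im=im[b:d,a:c]
    cv2.imwrite("pics/"+name,cv2.resize(im,None,fx=k,fy=k,interpolation=cv2.INTER_CUBIC))
E
python3 - <<'E'
from h import *
import pickle
s=telemetry.observe(); print(s, bot.tcp_to_tips)
for n in("top","scene"):
    f=grab_frame(n); pickle.dump(f,open(n+".pkl","wb")); save(f,n+".png"); print(n,f["vertical_fov"],f["distortion"],pose(f)[1])
E
```

```text
{'clock': 0.0, 'qpos': array([ 1.26181185,  0.52203292, -0.03634271,  1.60000394,  0.02120395,
        1.02106337, -0.11280121]), 'qd': array([ 0.00081262, -0.00154377, -0.00020677,  0.00031668,  0.0002798 ,
       -0.00029652, -0.00075484]), 'joint_efforts': array([-3.39963417e-04, -9.27105403e+01,  1.97998904e+00, -3.69926906e+01,
        1.78713439e-02,  8.21323920e-03,  2.33147807e-05]), 'position': array([ 0.14772753, -0.60697415,  0.24971521]), 'tool_rot': array([-3.14047266e+00,  7.45319922e-05,  2.38788610e-01]), 'force': array([ 0.21610022, -1.12969997, -0.32870285]), 'moment': array([ 0.05047668, -0.00258449, -0.04859153]), 'finger_force': 0.0, 'grip_width': 0.08574986318817651} 0.019
top 54.39900426919726 [-0.08339021  0.          0.          0.          0.        ] [ 0.42494534 -0.10920189  1.06948875]
scene 55.963499246109095 [-0.02340274  0.          0.          0.          0.        ] [1.23181446 0.02623041 0.67893772]
```

View pics/top.png

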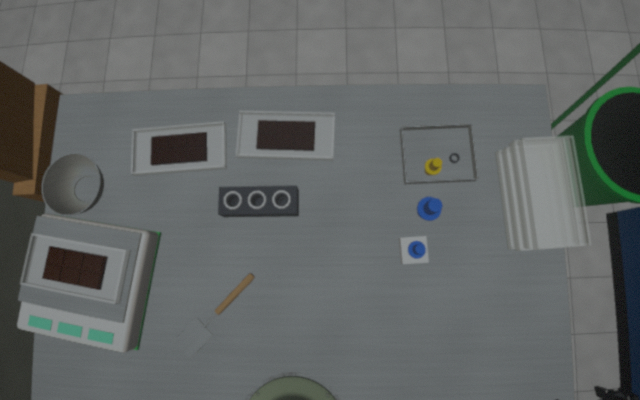

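View pics/scene.png

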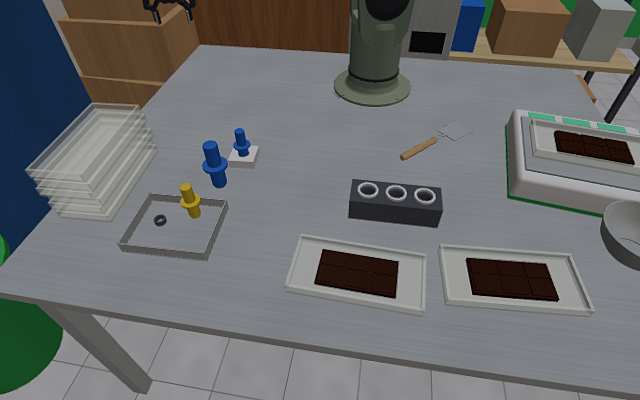

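Two blue stoppers are visible. The one at top (417,249) / scene (241,142) is in the white stand and smaller. The one at top (430,208) / scene (213,165) is larger and stands free on the table. The one in the stand fits the description. The yellow one at top (433,166) is the worn bystander. I'll confirm this in an enlarged crop.

```bash
python3 - <<'E'
from h import *
import pickle
t=pickle.load(open("top.pkl","rb")); s=pickle.load(open("scene.pkl","rb"))
def c(f,a,b,w,h,k): return cv2.resize(f["pixels"][b:b+h,a:a+w,::-1],None,fx=k,fy=k,interpolation=cv2.INTER_CUBIC)
a=c(t,390,190,65,80,6)[:,:390]; b=c(s,195,115,65,80,6); d=c(t,210,175,97,48,8)[:,:780]
im=np.vstack([cv2.resize(np.hstack([a,b]),(520,320)),cv2.resize(d,(520,257))]); cv2.imwrite("pics/crop1.png",im); print(im.shape)
for n,f,u,v,z in [("head top",t,415,250,None),("big head",t,430,208,None),("stand corner",t,402,262,None),("table",t,380,249,None),("blk",t,245,190,None),("bore2 floor",t,257,200,None)]:
    print(n,at_d(f,u,v).round(4))
E
```

```text
(577, 520, 3)
head top [ 0.4585 -0.3113  0.0921]
big head [ 0.5581 -0.3439  0.1311]
stand corner [ 0.4295 -0.2898  0.0239]
table [ 4.651e-01 -2.352e-01  1.000e-04]
blk [0.6193 0.1252 0.064 ]
bore2 floor [0.6008 0.1027 0.0114]
```

View pics/crop1.png

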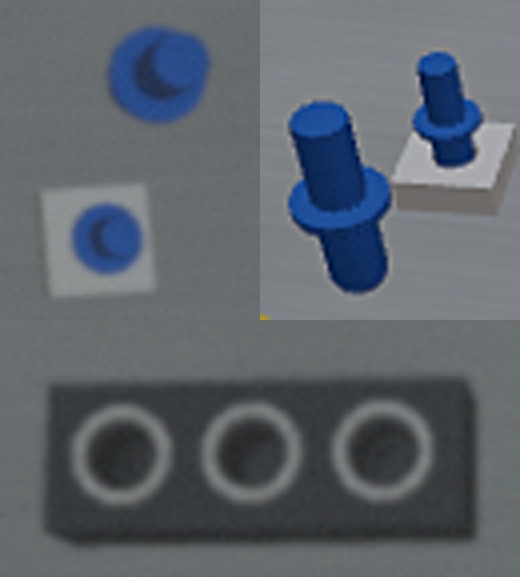

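The crop confirms it: the smaller blue stopper stands in the white stand (top-view flange centre about (417,249)), and the larger one stands on bare table. The block's three white collars sit in a row at top (233,200), (257,200) and (282,199).

```bash
python3 - <<'E'
from h import *
import pickle
def cloud(f,x0,y0,x1,y1):
    v,u=np.mgrid[y0:y1,x0:x1]; uv=np.stack([u.ravel(),v.ravel()],1).astype(float)
    n=cv2.undistortPoints(uv[:,None],K(f),np.array(f["distortion"],float))[:,0]
    R,t=pose(f); d=f["depth"][y0:y1,x0:x1].ravel(); w=np.c_[n,np.ones(len(n))]
    return w@R.T, (w*d[:,None])@R.T+t, f["pixels"][y0:y1,x0:x1].reshape(-1,3).astype(int), uv, t
def onz(d,t,z): return t+d*((z-t[2])/d[:,2])[:,None]
for n,bx,sx in (("top",(215,180,305,222),(395,230,435,270)),("scene",(345,175,445,215),(220,120,265,170))):
    f=pickle.load(open(n+".pkl","rb"))
    d,P,c,uv,t=cloud(f,*bx)
    m=(c.min(1)>(120 if n=="top" else 150)).astype(np.uint8).reshape(bx[3]-bx[1],bx[2]-bx[0])
    k,l,st,_=cv2.connectedComponentsWithStats(m)
    for i in range(1,k):
        if 25<st[i,4]<600:
            q=onz(d,t,0.066)[l.ravel()==i]; print(n,"collar",st[i,4],q.mean(0).round(4),((q.min(0)+q.max(0))/2).round(4),np.ptp(q,0).round(4))
    d,P,c,uv,t=cloud(f,*sx)
    b=(c[:,2]>c[:,0]+40)
    h=b&(P[:,2]>.095); print(n,"head top",h.sum(),P[h].mean(0).round(4))
    g=b&(P[:,2]>.045)&(P[:,2]<.062); q=onz(d,t,.056)[g]; print(n,"flange",g.sum(),((q.min(0)+q.max(0))/2).round(4),np.ptp(q,0).round(4))
    h=b&(P[:,2]>.062); print(n,"head all",((P[h].min(0)+P[h].max(0))/2).round(4),P[h].min(0).round(4),P[h].max(0).round(4))
    w=(~b)&(P[:,2]>.018)&(P[:,2]<.032)&(c.min(1)>90); q=P[w]; 
    if w.sum()>20: print(n,"stand",w.sum(),[x.round(4) if isinstance(x,float) else np.round(x,4) for x in cv2.minAreaRect(q[:,:2].astype(np.float32))],np.median(q[:,2]).round(4))
E
```

```text
top head top 80 [ 0.4611 -0.3191  0.1134]
top flange 130 [ 0.461  -0.3212  0.056 ] [0.0436 0.0412 0.    ]
top head all [ 0.4537 -0.2207  0.5666] [ 0.4249 -0.3322  0.0637] [ 0.4824 -0.1092  1.0695]Traceback (most recent call last):
  File "<stdin>", line 23, in <module>
AttributeError: 'float' object has no attribute 'round'
```

```bash
python3 - <<'E'
from h import *
import pickle
def cloud(f,x0,y0,x1,y1):
    v,u=np.mgrid[y0:y1,x0:x1]; uv=np.stack([u.ravel(),v.ravel()],1).astype(float)
    n=cv2.undistortPoints(uv[:,None],K(f),np.array(f["distortion"],float))[:,0]
    R,t=pose(f); d=f["depth"][y0:y1,x0:x1].ravel(); w=np.c_[n,np.ones(len(n))]
    return w@R.T, (w*d[:,None])@R.T+t, f["pixels"][y0:y1,x0:x1].reshape(-1,3).astype(int), uv, t, d>0
def onz(d,t,z): return t+d*((z-t[2])/d[:,2])[:,None]
for n,bx,sx in (("top",(220,188,297,214),(395,230,435,270)),("scene",(352,180,440,208),(220,120,265,170))):
    f=pickle.load(open(n+".pkl","rb"))
    d,P,c,uv,t,ok=cloud(f,*bx)
    g=c.min(1).astype(np.uint8).reshape(bx[3]-bx[1],-1); th,m=cv2.threshold(g,0,1,cv2.THRESH_OTSU); print(th)
    cs,hi=cv2.findContours(m,cv2.RETR_EXTERNAL,cv2.CHAIN_APPROX_NONE)
    for k in cs:
        if len(k)>25:
            (x,y),ax,a=cv2.fitEllipse(k); print(n,"collar",(x+bx[0],y+bx[1]),at_z(f,x+bx[0],y+bx[1],.066).round(4),np.round(ax,1))
    d,P,c,uv,t,ok=cloud(f,*sx)
    b=(c[:,2]>c[:,0]+40)&ok
    h=b&(P[:,2]>.09)&(P[:,2]<.11); print(n,"head top",h.sum(),P[h].mean(0).round(4))
    g=b&(P[:,2]>.045)&(P[:,2]<.062); q=onz(d,t,.056)[g]; print(n,"flange",g.sum(),((q.min(0)+q.max(0))/2).round(4),np.ptp(q,0).round(4))
    w=(~b)&ok&(P[:,2]>.018)&(P[:,2]<.032)&(c.min(1)>90); q=onz(d,t,.025)[w]
    if w.sum()>20: print(n,"stand",w.sum(),cv2.minAreaRect(q[:,:2].astype(np.float32)),np.median(P[w,2]))
E
```

```text
81.0
top collar (232.09626960754395, 199.73752307891846) [0.5929 0.1585 0.066 ] [17.9 18.6]
top collar (280.92422103881836, 198.94585514068604) [0.5941 0.0284 0.066 ] [18.2 18.5]
top collar (256.4587059020996, 199.23029804229736) [0.5938 0.0933 0.066 ] [18.  18.5]
top head top 84 [ 0.4615 -0.3212  0.1008]
top flange 130 [ 0.461  -0.3212  0.056 ] [0.0436 0.0412 0.    ]
top stand 457 ((0.46167314052581787, -0.3220258951187134), (0.07057356089353561, 0.07032407820224762), 3.0884673595428467) 0.02626869410533672
94.0
scene collar (424.5222396850586, 195.41906356811523) [0.5985 0.158  0.066 ] [14.9 21.8]
scene collar (396.0154266357422, 192.43064308166504) [0.5989 0.0934 0.066 ] [15.2 20.7]
scene collar (367.7691946029663, 189.53967761993408) [0.5995 0.0284 0.066 ] [15.3 20.5]
scene collar (448.1023483276367, 183.79378509521484) [0.5506 0.214  0.066 ] [  5.8 132.9]
scene head top 67 [ 0.4683 -0.3208  0.0974]
scene flange 111 [ 0.5035 -0.3216  0.056 ] [0.1122 0.0442 0.    ]
scene stand 317 ((0.4716150760650635, -0.3196447193622589), (0.07422541081905365, 0.07474301755428314), 6.984645366668701) 0.023860822590475173
```

```bash
python3 -m crank '0.0854 0 0 0 0 0 6.85; 0.0854 0 0 0 0 0 6.85; 0.0854 0.026 -0.024 0 0 0 0; 0.0854 0.026 -0.024 0 0 0 0; 0.0854 0.026 -0.024 0 0 0 0; 0.0854 0.026 -0.024 0 0 0 0; 0.0854 0.026 -0.024 0 0 0 0; 0.0854 0.026 -0.024 0 0 0 0'
python3 -m crank '0.0854 0.026 -0.024 0 0 0 0; 0.0854 0.026 -0.024 0 0 0 0; 0.0854 0.026 -0.024 0 0 0 0; 0.0854 0.026 -0.024 0 0 0 0; 0.0854 0.026 -0.024 0 0 0 0; 0.0854 0 0 0 0 0 0; 0.0854 0 0 0 0 0 0; 0.0854 0 0 0 0 0 0'
python3 - <<'E'
from h import *
s=telemetry.observe(); f=grab_frame("wrist"); import pickle; pickle.dump((s,f),open("w1.pkl","wb"))
save(f,"w1.png"); print(s["clock"],s["position"],s["tool_rot"],f["hand_eye"])
E
```

```text
clock: 0.77
position: [0.3048, -0.4619, 0.2501]
tool_rot: [-3.141, 0.0, -0.0]
force: [1.4, -0.2, 0.0]
grip_width: 0.0853
finger_force: 0.0
clock: 1.43
position: [0.4334, -0.3437, 0.2501]
tool_rot: [3.142, 0.001, -0.0]
force: [-1.2, -0.6, -0.0]
grip_width: 0.0852
finger_force: 0.0
1.4333 [ 0.43344805 -0.34366394  0.25008836] [ 3.14157077e+00  6.55855083e-04 -3.42020688e-04] [[-9.12288600e-05 -9.49157376e-01 -3.14801949e-01  8.06741748e-02]
 [ 9.99999868e-01 -2.45823379e-04  4.51382926e-04  1.28876217e-04]
 [-5.05819112e-04 -3.14801866e-01  9.49157273e-01 -1.23876914e-01]
 [ 0.00000000e+00  0.00000000e+00  0.00000000e+00  1.00000000e+00]]
```

View pics/w1.png

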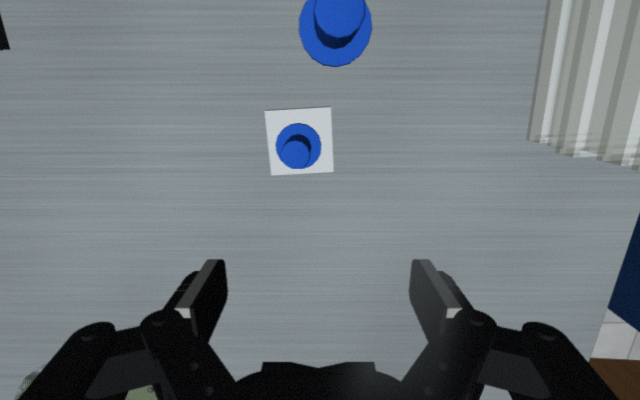

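The wrist view shows the small stopper in its stand, flange about (298,146) and head top about (296,154). The large stopper is at (336,25), clear of the fingers.

```bash
python3 - <<'E'
from h import *
import pickle
s,f=pickle.load(open("w1.pkl","rb"))
p=f["pixels"][100:185,255:345].astype(int)
b=((p[...,2]>p[...,0]+40)).astype(np.uint8)
cs,_=cv2.findContours(b,cv2.RETR_EXTERNAL,cv2.CHAIN_APPROX_NONE); k=max(cs,key=len)
(x,y),ax,a=cv2.fitEllipse(k); print("flange",x+255,y+100,ax,at_z(f,x+255,y+100,.055,s).round(4))
w=(p.min(2)>150).astype(np.uint8)|b; cs,_=cv2.findContours(w,cv2.RETR_EXTERNAL,cv2.CHAIN_APPROX_NONE); k=max(cs,key=cv2.contourArea)
q=np.array([at_z(f,u+255,v+100,.025,s)[:2] for u,v in k[:,0]],np.float32); print("stand",cv2.minAreaRect(q))
g=cv2.HoughCircles  # head top by brightness
l=p.sum(2)*b; h=(b>0)&(p[...,2]>p[...,2][b>0].mean()); 
print("head px guess",at_z(f,296,154,.100,s).round(4), at_d(f,296,154,s).round(4))
E
```

```text
flange 297.8405570983887 145.8511619567871 (45.02446746826172, 45.54038619995117) [ 0.4635 -0.3239  0.055 ]
stand ((0.4627581536769867, -0.32405295968055725), (0.07030431181192398, 0.0712345689535141), 3.255251169204712)
head px guess [ 0.4636 -0.325   0.1   ] [ 0.4637 -0.325   0.1004]
```

```bash
python3 -m crank '0.0854 0.0074 -0.005 0.025 0 0 0; 0.0854 0.0074 -0.005 0.025 0 0 0; 0.0854 0.0074 -0.005 0.025 0 0 0; 0.0854 0.0074 -0.005 0.025 0 0 0; 0.0854 0 0 0.023 0 0 0; 0.0854 0 0 0.023 0 0 0; 0.0854 0 0 0.022 0 0 0; 0.0854 0 0 0 0 0 0' 40
python3 -m crank '0.02 0 0 0 0 0 0; 0.02 0 0 0 0 0 0; 0.02 0 0 0 0 0 0; 0.02 0 0 0 0 0 0; 0.02 0 0 0 0 0 0; 0.02 0 0 0 0 0 0; 0.02 0 0 0 0 0 0; 0.02 0 0 0 0 0 0' 40
```

```text
clock: 2.15
position: [0.461, -0.3234, 0.0788]
tool_rot: [-3.139, 0.005, -0.002]
force: [-1.3, 0.2, -0.3]
grip_width: 0.0857
finger_force: 0.0
clock: 2.82
position: [0.464, -0.3238, 0.0834]
tool_rot: [3.141, -0.001, -0.0]
force: [-1.5, -0.4, 9.5]
grip_width: 0.0252
finger_force: 38.7
```

```bash
python3 -m crank '0.02 0 0 -0.005 0 0 0; 0.02 0 0 -0.015 0 0 0; 0.02 0 0 -0.02 0 0 0; 0.02 0 0 -0.02 0 0 0; 0.02 0 0 -0.02 0 0 0; 0.02 0 0 -0.02 0 0 0; 0.02 0 0 0 0 0 0; 0.02 0 0 0 0 0 0'
python3 - <<'E'
from h import *
s=telemetry.observe(); f=grab_frame("wrist"); import pickle; pickle.dump((s,f),open("w2.pkl","wb"))
t=grab_frame("scene"); a=cv2.resize(f["pixels"][180:400,180:480,::-1],(600,440)); b=cv2.resize(t["pixels"][60:180,190:300,::-1],(200,218))
o=np.zeros((440,800,3),np.uint8); o[:,:600]=a; o[:218,600:]=b; cv2.imwrite("pics/w2.png",o); print(s["position"],s["tool_rot"],s["force"])
E
```

```text
clock: 3.48
position: [0.4638, -0.3236, 0.1834]
tool_rot: [3.141, -0.002, -0.0]
force: [0.1, 0.8, -1.7]
grip_width: 0.0251
finger_force: 39.4
[ 0.46380086 -0.32355698  0.18338867] [ 3.14059800e+00 -1.67483678e-03 -3.75503388e-04] [ 0.10022261  0.79856173 -1.69941858]
```

View pics/w2.png

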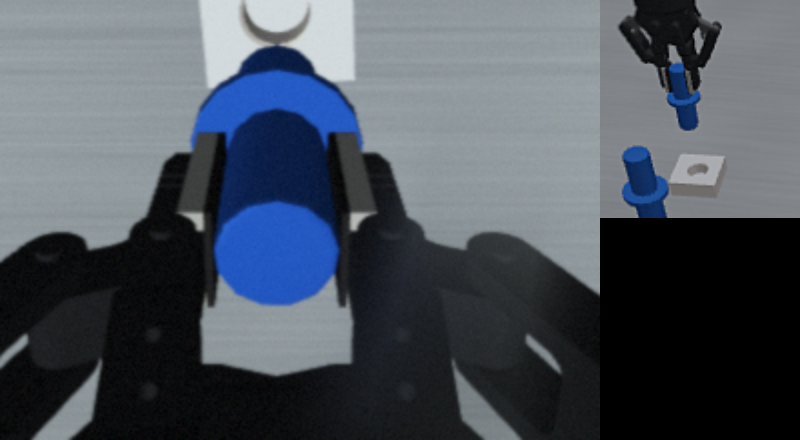

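```bash
python3 - <<'E'
from h import *
import pickle
s,f=pickle.load(open("w2.pkl","rb")); p=s["position"]
print("depth head", (at_d(f,318.5,300,s)-p).round(4), (at_d(f,318.5,320,s)-p).round(4))
print("head c",(at_z(f,318.5,306.5,p[2]+.0166,s)-p).round(4))
print("flange front",(at_z(f,318.5,215,p[2]-.0274,s)-p).round(4), (at_d(f,318.5,217,s)-p).round(4))
print("foot", (at_z(f,318.5,203,p[2]-.0784,s)-p).round(4),(at_z(f,318.5,203,p[2]-.0734,s)-p).round(4))
E
```

```text
depth head [ 0.0025 -0.0004  0.0164] [-0.0069 -0.0004  0.0166]
head c [-0.0003 -0.0004  0.0166]
flange front [ 0.0217 -0.0005 -0.0274] [ 0.0204 -0.0005 -0.028 ]
foot [ 0.0105 -0.0007 -0.0784] [ 0.0122 -0.0007 -0.0734]
```

```bash
python3 -m crank '0.02 0.003 -0.015 -0.005 0 0 0; 0.02 0.007 -0.035 -0.005 0 0 0; 0.02 0.007 -0.035 0 0 0 0; 0.02 0.007 -0.035 0 0 0 0; 0.02 0.007 -0.035 0 0 0 0; 0.02 0.007 -0.035 0 0 0 0; 0.02 0.007 -0.035 0 0 0 0; 0.02 0.007 -0.035 0 0 0 0'
python3 -m crank '0.02 0.007 -0.035 0 0 0 0; 0.02 0.007 -0.035 0 0 0 0; 0.02 0.007 -0.035 0 0 0 0; 0.02 0.007 -0.035 0 0 0 0; 0.02 0.003 -0.016 0 0 0 0; 0.02 0 0 0 0 0 0; 0.02 0 0 0 0 0 0; 0.02 0 0 0 0 0 0'
python3 - <<'E'
from h import *
s=telemetry.observe(); f=grab_frame("wrist"); import pickle; pickle.dump((s,f),open("w3.pkl","wb"))
save(f,"w3.png"); print(s["position"],s["tool_rot"],s["force"])
E
```

```text
clock: 4.25
position: [0.5152, -0.0616, 0.1914]
tool_rot: [-3.141, 0.002, -0.0]
force: [0.8, -0.9, -1.4]
grip_width: 0.0251
finger_force: 39.6
clock: 4.92
position: [0.5462, 0.0918, 0.1915]
tool_rot: [3.141, 0.002, -0.001]
force: [0.2, 0.1, -1.0]
grip_width: 0.0251
finger_force: 39.6
[0.54617279 0.09176536 0.19149483] [ 3.14082873e+00  1.55054019e-03 -8.55607092e-04] [ 0.20223745  0.07025821 -1.0396203 ]
```

View pics/w3.png

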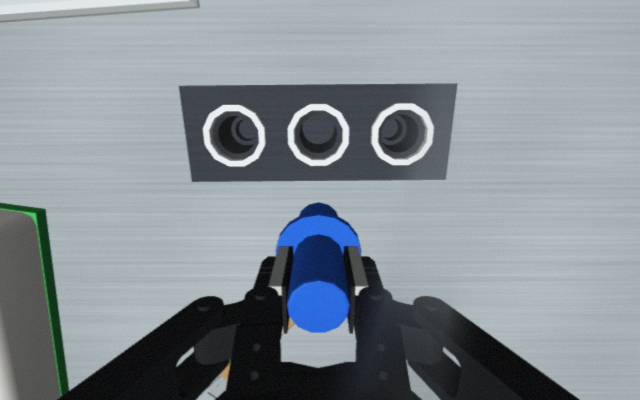

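The wrist view shows the three collars at about (234,135), (318,134) and (402,133). Ring-like shapes show in the outer two bores and the middle one looks clear, so I'll feel the middle one first.

```bash
python3 - <<'E'
from h import *
import pickle
s,f=pickle.load(open("w3.pkl","rb"))
m=(f["pixels"][95:175,195:445].min(2)>200).astype(np.uint8)
for mode in (cv2.RETR_CCOMP,):
    cs,h=cv2.findContours(m,mode,cv2.CHAIN_APPROX_NONE)
    for k in cs:
        if len(k)>60:
            (x,y),ax,a=cv2.fitEllipse(k); print((round(x+195,1),round(y+95,1)),np.round(ax,1),at_z(f,x+195,y+95,.066,s).round(4))
print(at_d(f,276,150,s),s["position"])
E
```

```text
(233.6, 135.1) [58.  62.9] [0.5956 0.1564 0.066 ]
(233.7, 135.5) [49.3 53.3] [0.5952 0.1564 0.066 ]
(402.0, 133.8) [57.9 63.1] [0.5964 0.0266 0.066 ]
(402.1, 134.1) [49.5 53.6] [0.5962 0.0265 0.066 ]
(317.8, 134.3) [59.9 61. ] [0.5961 0.0915 0.066 ]
(317.8, 134.6) [51.  51.6] [0.5958 0.0915 0.066 ]
[0.58278931 0.12510225 0.05918681] [0.54617279 0.09176536 0.19149483]
```

```bash
cat > chk.py <<'E'
import sys; from workcell import telemetry
s=telemetry.observe(); F=s["force"]
print("CHK",s["position"].round(4),s["tool_rot"].round(3),F.round(1),s["moment"].round(2),flush=True)
sys.exit(int(abs(F[2]+1.3)>float(sys.argv[1]) or (F[0]**2+F[1]**2)**.5>6))
E
python3 -m crank '0.02 0.008 0 0 0 0 0; 0.02 0.009 0 0 0 0 0; 0.02 0.0085 0 0 0 0 0; 0.02 0.0085 0 0 0 0 0; 0.02 0.0085 0 0.010 0 0 0; 0.02 0.008 0 0.015 0 0 0; 0.02 0 0 0.015 0 0 0; 0.02 0 0 0 0 0 0' >/dev/null && python3 chk.py 5 && python3 -m crank '0.02 0 0 0.002 0 0 0; 0.02 0 0 0.002 0 0 0; 0.02 0 0 0.002 0 0 0; 0.02 0 0 0.001 0 0 0; 0.02 0 0 0.001 0 0 0; 0.02 0 0 0 0 0 0; 0.02 0 0 0 0 0 0; 0.02 0 0 0 0 0 0' >/dev/null && python3 chk.py 5 && python3 -m crank '0.02 0 0 0.001 0 0 0; 0.02 0 0 0.001 0 0 0; 0.02 0 0 0.001 0 0 0; 0.02 0 0 0.001 0 0 0; 0.02 0 0 0 0 0 0; 0.02 0 0 0 0 0 0; 0.02 0 0 0 0 0 0; 0.02 0 0 0 0 0 0' >/dev/null && python3 chk.py 5
```

```text
CHK [0.5964 0.0922 0.1488] [ 3.141  0.004 -0.   ] [-0.1  0.1 -1.4] [ 0.01  0.04 -0.02]
CHK [0.5972 0.0926 0.1445] [-3.142 -0.    -0.   ] [ 0.1  0.8 -1.7] [0.02 0.02 0.05]
CHK [0.5972 0.0926 0.1403] [-3.142  0.    -0.   ] [ 0.   0.6 -1.9] [ 0.   -0.01  0.01]
```

```bash
python3 -m crank '0.02 0 0 0.001 0 0 0; 0.02 0 0 0.001 0 0 0; 0.02 0 0 0.001 0 0 0; 0.02 0 0 0.001 0 0 0; 0.02 0 0 0 0 0 0; 0.02 0 0 0 0 0 0; 0.02 0 0 0 0 0 0; 0.02 0 0 0 0 0 0' >/dev/null && python3 chk.py 4 && python3 -m crank '0.02 0 0 0.001 0 0 0; 0.02 0 0 0.001 0 0 0; 0.02 0 0 0.001 0 0 0; 0.02 0 0 0.001 0 0 0; 0.02 0 0 0 0 0 0; 0.02 0 0 0 0 0 0; 0.02 0 0 0 0 0 0; 0.02 0 0 0 0 0 0' >/dev/null && python3 chk.py 4 && python3 -m crank '0.02 0 0 0.001 0 0 0; 0.02 0 0 0.001 0 0 0; 0.02 0 0 0.001 0 0 0; 0.02 0 0 0.001 0 0 0; 0.02 0 0 0 0 0 0; 0.02 0 0 0 0 0 0; 0.02 0 0 0 0 0 0; 0.02 0 0 0 0 0 0' >/dev/null && python3 chk.py 4
```

```text
CHK [0.5972 0.0926 0.1364] [-3.142 -0.    -0.   ] [ 0.4  0.4 -2.6] [-0.02  0.01 -0.03]
CHK [0.5971 0.0925 0.1323] [ 3.142  0.    -0.   ] [ 0.3 -0.5 -2.1] [-0.03  0.08  0.01]
CHK [0.5971 0.0926 0.1283] [ 3.142  0.    -0.   ] [-0.6 -1.1 -2.6] [-0.23  0.11  0.06]
```

```bash
python3 -m crank '0.02 0 0 0.002 0 0 0; 0.02 0 0 0.002 0 0 0; 0.02 0 0 0.002 0 0 0; 0.02 0 0 0.002 0 0 0; 0.02 0 0 0 0 0 0; 0.02 0 0 0 0 0 0; 0.02 0 0 0 0 0 0; 0.02 0 0 0 0 0 0' >/dev/null && python3 chk.py 4 && python3 -m crank '0.02 0 0 0.002 0 0 0; 0.02 0 0 0.002 0 0 0; 0.02 0 0 0.002 0 0 0; 0.02 0 0 0.002 0 0 0; 0.02 0 0 0 0 0 0; 0.02 0 0 0 0 0 0; 0.02 0 0 0 0 0 0; 0.02 0 0 0 0 0 0' >/dev/null && python3 chk.py 4 && python3 -m crank '0.02 0 0 0.001 0 0 0; 0.02 0 0 0.001 0 0 0; 0.02 0 0 0.001 0 0 0; 0.02 0 0 0 0 0 0; 0.02 0 0 0 0 0 0; 0.02 0 0 0 0 0 0; 0.02 0 0 0 0 0 0; 0.02 0 0 0 0 0 0' >/dev/null && python3 chk.py 4
```

```text
CHK [0.5971 0.0926 0.1203] [-3.142  0.    -0.   ] [-0.4 -1.  -1.7] [-0.27  0.22 -0.01]
CHK [0.5971 0.0926 0.1123] [ 3.142  0.    -0.   ] [ 0.1 -1.6 -2.4] [-0.32  0.19  0.  ]
CHK [0.5972 0.0925 0.1093] [ 3.142  0.    -0.   ] [-0.5 -1.6 -1.6] [-0.47  0.23  0.02]
```

```bash
for i in 1; do python3 -m crank '0.02 0 0 0.001 0 0 0; 0.02 0 0 0.001 0 0 0; 0.02 0 0 0 0 0 0; 0.02 0 0 0 0 0 0; 0.02 0 0 0 0 0 0; 0.02 0 0 0 0 0 0; 0.02 0 0 0 0 0 0; 0.02 0 0 0 0 0 0' >/dev/null && python3 chk.py 3 && python3 -m crank '0.02 0 0 0.001 0 0 0; 0.02 0 0 0.001 0 0 0; 0.02 0 0 0 0 0 0; 0.02 0 0 0 0 0 0; 0.02 0 0 0 0 0 0; 0.02 0 0 0 0 0 0; 0.02 0 0 0 0 0 0; 0.02 0 0 0 0 0 0' >/dev/null && python3 chk.py 3 && python3 -m crank '0.02 0 0 0.001 0 0 0; 0.02 0 0 0.001 0 0 0; 0.02 0 0 0 0 0 0; 0.02 0 0 0 0 0 0; 0.02 0 0 0 0 0 0; 0.02 0 0 0 0 0 0; 0.02 0 0 0 0 0 0; 0.02 0 0 0 0 0 0' >/dev/null && python3 chk.py 3 && python3 -m crank '0.02 0 0 0.001 0 0 0; 0.02 0 0 0.001 0 0 0; 0.02 0 0 0 0 0 0; 0.02 0 0 0 0 0 0; 0.02 0 0 0 0 0 0; 0.02 0 0 0 0 0 0; 0.02 0 0 0 0 0 0; 0.02 0 0 0 0 0 0' >/dev/null && python3 chk.py 3; done
```

```text
CHK [0.5971 0.0926 0.1073] [-3.142  0.    -0.   ] [-1.1 -1.1 -2.3] [-0.55  0.29  0.02]
CHK [0.5971 0.0926 0.1053] [-3.142  0.    -0.   ] [-0.1 -1.5 -2.1] [-0.61  0.28  0.01]
CHK [0.5971 0.0926 0.1033] [-3.142  0.    -0.   ] [-0.2 -2.7 -1.7] [-0.61  0.24  0.03]
CHK [0.5972 0.0926 0.1013] [-3.142  0.    -0.   ] [-1.9 -2.1 -1.2] [-0.64  0.38 -0.02]
```

```bash
python3 -m crank '0.02 0 0 0.001 0 0 0; 0.02 0 0 0 0 0 0; 0.02 0 0 0 0 0 0; 0.02 0 0 0 0 0 0; 0.02 0 0 0 0 0 0; 0.02 0 0 0 0 0 0; 0.02 0 0 0 0 0 0; 0.02 0 0 0 0 0 0' >/dev/null && python3 chk.py 5 && python3 -m crank '0.02 0 0 0.001 0 0 0; 0.02 0 0 0 0 0 0; 0.02 0 0 0 0 0 0; 0.02 0 0 0 0 0 0; 0.02 0 0 0 0 0 0; 0.02 0 0 0 0 0 0; 0.02 0 0 0 0 0 0; 0.02 0 0 0 0 0 0' >/dev/null && python3 chk.py 5 && python3 -m crank '0.02 0 0 0.001 0 0 0; 0.02 0 0 0 0 0 0; 0.02 0 0 0 0 0 0; 0.02 0 0 0 0 0 0; 0.02 0 0 0 0 0 0; 0.02 0 0 0 0 0 0; 0.02 0 0 0 0 0 0; 0.02 0 0 0 0 0 0' >/dev/null && python3 chk.py 5
```

```text
CHK [0.5972 0.0926 0.1003] [-3.142 -0.    -0.   ] [-0.9 -2.4 -0.9] [-0.66  0.36  0.  ]
CHK [0.5972 0.0926 0.0993] [-3.142  0.    -0.   ] [-1.1 -2.8 -0.1] [-0.7   0.41 -0.02]
CHK [0.5972 0.0926 0.0985] [-3.142 -0.    -0.   ] [-4.  -3.6  5.6] [-0.82  0.79 -0.  ]
```

```bash
python3 -m crank '0.02 -0.0005 0.0005 0 0 0 0; 0.02 0 0 0.0005 0 0 0; 0.02 0 0 0.0005 0 0 0; 0.02 0 0 0 0 0 0; 0.02 0 0 0 0 0 0; 0.02 0 0 0 0 0 0; 0.02 0 0 0 0 0 0; 0.02 0 0 0 0 0 0' 60 >/dev/null && python3 chk.py 12 && python3 -m crank '0.02 0 0 0.0005 0 0 0; 0.02 0 0 0.0005 0 0 0; 0.02 0 0 0 0 0 0; 0.02 0 0 0 0 0 0; 0.02 0 0 0 0 0 0; 0.02 0 0 0 0 0 0; 0.02 0 0 0 0 0 0; 0.02 0 0 0 0 0 0' >/dev/null && python3 chk.py 12
```

```text
CHK [0.5971 0.0925 0.0978] [-3.141e+00 -1.000e-03 -0.000e+00] [-2.4 -1.5  8.3] [-0.33  0.58 -0.03]
CHK [0.5971 0.0925 0.0969] [-3.141e+00 -1.000e-03 -0.000e+00] [-2.7 -1.   9. ] [-0.32  0.64 -0.  ]
```

```bash
python3 -m crank '0.02 -0.0003 0 0.0005 0 0 0; 0.02 0 0 0.0005 0 0 0; 0.02 0 0 0 0 0 0; 0.02 0 0 0 0 0 0; 0.02 0 0 0 0 0 0; 0.02 0 0 0 0 0 0; 0.02 0 0 0 0 0 0; 0.02 0 0 0 0 0 0' >/dev/null && python3 chk.py 13 && python3 -m crank '0.02 0 0 0.0005 0 0 0; 0.02 0 0 0.0005 0 0 0; 0.02 0 0 0 0 0 0; 0.02 0 0 0 0 0 0; 0.02 0 0 0 0 0 0; 0.02 0 0 0 0 0 0; 0.02 0 0 0 0 0 0; 0.02 0 0 0 0 0 0' >/dev/null && python3 chk.py 13 && python3 -m crank '0.02 0 0 0.0005 0 0 0; 0.02 0 0 0.0005 0 0 0; 0.02 0 0 0 0 0 0; 0.02 0 0 0 0 0 0; 0.02 0 0 0 0 0 0; 0.02 0 0 0 0 0 0; 0.02 0 0 0 0 0 0; 0.02 0 0 0 0 0 0' >/dev/null && python3 chk.py 13 && python3 -m crank '0.02 0 0 0.0005 0 0 0; 0.02 0 0 0 0 0 0; 0.02 0 0 0 0 0 0; 0.02 0 0 0 0 0 0' >/dev/null ; python3 chk.py 13
```

```text
CHK [0.5971 0.0925 0.096 ] [-3.141e+00 -2.000e-03 -0.000e+00] [-0.6 -0.3  8.9] [-0.33  0.37  0.03]
CHK [0.597  0.0925 0.095 ] [-3.141e+00 -2.000e-03 -0.000e+00] [-2.1 -1.3  9.3] [-0.36  0.38  0.01]
CHK [0.597  0.0925 0.094 ] [-3.141e+00 -2.000e-03 -0.000e+00] [-1.2 -2.4 10. ] [-0.33  0.39  0.03]
CHK [0.597  0.0925 0.094 ] [-3.141e+00 -2.000e-03 -0.000e+00] [-1.2 -2.4 10. ] [-0.33  0.39  0.03]invalid input
```

```bash
python3 -m crank '0.02 0 0 0.0005 0 0 0; 0.02 0 0 0.0005 0 0 0; 0.02 0 0 0 0 0 0; 0.02 0 0 0 0 0 0; 0.02 0 0 0 0 0 0; 0.02 0 0 0 0 0 0; 0.02 0 0 0 0 0 0; 0.02 0 0 0 0 0 0' >/dev/null && python3 chk.py 13 && python3 -m crank '0.02 0 0 0.0005 0 0 0; 0.02 0 0 0 0 0 0; 0.02 0 0 0 0 0 0; 0.02 0 0 0 0 0 0; 0.02 0 0 0 0 0 0; 0.02 0 0 0 0 0 0; 0.02 0 0 0 0 0 0; 0.02 0 0 0 0 0 0' >/dev/null && python3 chk.py 13 && python3 -m crank '0.02 0 0 0.0005 0 0 0; 0.02 0 0 0 0 0 0; 0.02 0 0 0 0 0 0; 0.02 0 0 0 0 0 0; 0.02 0 0 0 0 0 0; 0.02 0 0 0 0 0 0; 0.02 0 0 0 0 0 0; 0.02 0 0 0 0 0 0' >/dev/null && python3 chk.py 13
```

```text
CHK [0.597  0.0925 0.093 ] [-3.141e+00 -2.000e-03 -0.000e+00] [-1.8 -2.3  9.8] [-0.37  0.38 -0.  ]
CHK [0.5971 0.0925 0.0925] [-3.141e+00 -2.000e-03 -0.000e+00] [-2.2 -1.3 10.3] [-0.37  0.41 -0.01]
CHK [0.5971 0.0925 0.092 ] [-3.141e+00 -2.000e-03 -0.000e+00] [-2.4 -1.9 10.3] [-0.33  0.44  0.01]
```

```bash
python3 -m crank '0.02 0 0 0.0005 0 0 0; 0.02 0 0 0 0 0 0; 0.02 0 0 0 0 0 0; 0.02 0 0 0 0 0 0; 0.02 0 0 0 0 0 0; 0.02 0 0 0 0 0 0; 0.02 0 0 0 0 0 0; 0.02 0 0 0 0 0 0' >/dev/null && python3 chk.py 13 && python3 -m crank '0.02 0 0 0.0005 0 0 0; 0.02 0 0 0 0 0 0; 0.02 0 0 0 0 0 0; 0.02 0 0 0 0 0 0; 0.02 0 0 0 0 0 0; 0.02 0 0 0 0 0 0; 0.02 0 0 0 0 0 0; 0.02 0 0 0 0 0 0' >/dev/null && python3 chk.py 13 && python3 -m crank '0.02 0 0 0.0005 0 0 0; 0.02 0 0 0 0 0 0; 0.02 0 0 0 0 0 0; 0.02 0 0 0 0 0 0; 0.02 0 0 0 0 0 0; 0.02 0 0 0 0 0 0; 0.02 0 0 0 0 0 0; 0.02 0 0 0 0 0 0' >/dev/null && python3 chk.py 13
python3 - <<'E'
from h import *
s=telemetry.observe(); f=grab_frame("wrist"); t=grab_frame("scene"); a=cv2.resize(f["pixels"][150:400,160:480,::-1],(500,390)); b=cv2.resize(t["pixels"][120:230,340:450,::-1],(300,300),interpolation=cv2.INTER_CUBIC)
o=np.zeros((390,800,3),np.uint8); o[:,:500]=a; o[:300,500:]=b; cv2.imwrite("pics/w4.png",o); print(s["clock"],s["position"])
E
```

```text
CHK [0.5971 0.0925 0.0917] [-3.141e+00 -2.000e-03 -0.000e+00] [-2.1 -1.7 13.7] [-0.38  0.64  0.01]
21.6333 [0.59705037 0.09249169 0.0916564 ]
```

View pics/w4.png

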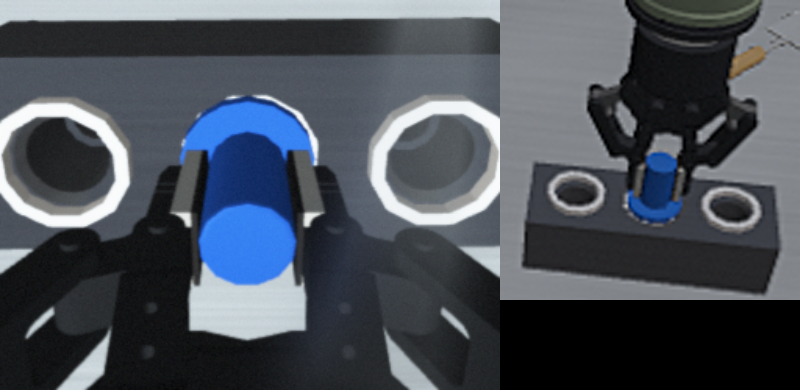

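Force stayed at about 10 N while the collar slid, then rose sharply at z = 0.0917, which is the predicted home height. The picture shows the flange down on the middle bore with its collar pushed flush, and the outer collars untouched. I'm releasing while still lightly pressed.

```bash
python3 -m crank '0.06 0 0 0 0 0 0; 0.06 0 0 0 0 0 0; 0.06 0 0 0 0 0 0; 0.06 0 0 0 0 0 0; 0.06 0 0 -0.002 0 0 0; 0.06 0 0 -0.005 0 0 0; 0.06 0 0 -0.01 0 0 0; 0.06 0 0 -0.01 0 0 0' 20
python3 -m crank '0.06 0 0 -0.02 0 0 0; 0.06 0 0 -0.02 0 0 0; 0.06 0 0 -0.02 0 0 0; 0.06 0 0 -0.02 0 0 0; 0.06 -0.015 0 -0.01 0 0 0; 0.06 -0.015 0 0 0 0 0; 0.06 -0.015 0 0 0 0 0; 0.06 0 0 0 0 0 0'
python3 - <<'E'
from h import *
s=telemetry.observe(); f=grab_frame("wrist"); t=grab_frame("scene"); u=grab_frame("top")
a=cv2.resize(f["pixels"][60:240,160:480,::-1],(500,281)); b=cv2.resize(t["pixels"][140:240,340:450,::-1],(300,281),interpolation=cv2.INTER_CUBIC)
cv2.imwrite("pics/w5.png",np.vstack([np.hstack([a,b]),cv2.resize(t["pixels"][100:320,:,::-1],(800,275))]))
print(s["clock"],s["position"])
p=f["pixels"].astype(int); m=(p[...,2]>p[...,0]+40)&(f["depth"]>0); v,w=np.nonzero(m)
z=np.array([at_d(f,x,y,s)[2] for x,y in zip(w,v)]); h,e=np.histogram(z,bins=np.arange(.05,.12,.002)); print([(round(a,3),b) for a,b in zip(e,h) if b>20])
E
```

```text
clock: 22.4
position: [0.5964, 0.0921, 0.1187]
tool_rot: [3.142, 0.0, -0.0]
force: [0.3, 0.1, 0.8]
grip_width: 0.06
finger_force: 0.0
clock: 23.07
position: [0.5495, 0.0921, 0.2093]
tool_rot: [-3.141, -0.0, 0.0]
force: [0.7, -0.3, -0.6]
grip_width: 0.0598
finger_force: 0.0
23.0667 [0.54949228 0.09212952 0.20928388]
[(np.float64(0.058), np.int64(32)), (np.float64(0.06), np.int64(39)), (np.float64(0.064), np.int64(575)), (np.float64(0.066), np.int64(635)), (np.float64(0.108), np.int64(521)), (np.float64(0.11), np.int64(498))]
```

View pics/w5.png

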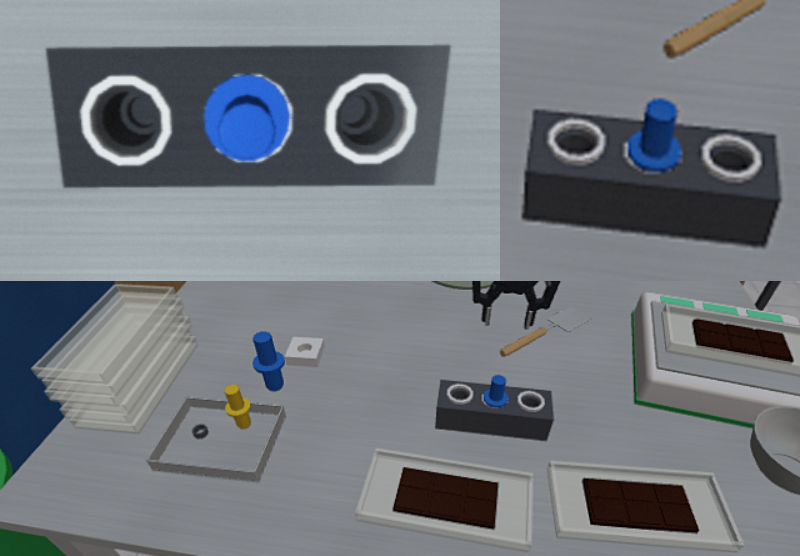

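The stopper is home: flange top measures 66 mm and head top 110 mm, both as expected. The mould, yellow stopper and outer collars are untouched, and the gripper is clear.

```bash
python3 -c "
from workcell import bot; print(bot.job_done())"
```

```text
the job is handed in; nothing more can be done
None
```

The blue stopper is fully home in the middle bore, flange flush and collar down, released and handed in at about 23 s; the hardest push seen in the readings was about 15 N, and the mould and yellow stopper were left alone.

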